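# Switch on the clay extruder at its guarded toggle

## Robot

A 7-joint arm with a two-finger parallel gripper is mounted at the origin on the work surface. World frame = base frame: x ahead of the robot, y to its left, z up, the work surface at z = 0. Lengths are in m, angles in rad, forces in N, time in s.
With the tool pointing down it reaches from about 0.425 to 0.95 m from the base axis. Payload 4.7 kg.
Tool frame: the origin (TCP) lies between the finger pads; the fingertips stand 25 mm ahead of it and the grasp point (between the pads) lies 6 mm ahead of it; z points along the fingers, y is the line along which they close (so a half turn about z gives the same grasp; the last joint's range is limited). The gripper opens to 85 mm and grips with 20 to 120 N. Pads are 22 mm wide; open, the fingers measure 114 mm over their backs; the gripper's body (76 mm by 85 mm) begins 54 mm behind the grasp point. The pads swing forward as they close: fully open they stand 13 mm farther back than shut.
Start: joints at [-1.265, 0.469, -0.049, 1.532, 0.024, 1.141, -0.082], TCP at [0.222, 0.638, 0.256] pointing down, gripper open.
Joint ranges: [-2.59, 2.59], [-0.33, 1.99], [-1.39, 1.29], [0.1, 2.45], [-1.04, 4.18], [0.21, 1.99], [-2.66, 2.66]. Speed limits (rad/s): [2.57, 2.57, 3.14, 3.14, 3.14, 3.14, 3.14].

## Interface

Orientations are given as a 3x3 rotation matrix whose columns are the frame's x, y, z axes.
In Python, from rig import * gives the robot as it stands. Calls block until the motion is done:
- movep(position, orientation): joint-space move of the TCP to a pose.
- move_l(position, attitude=None, feed=0.15, until_force=None): straight line of the TCP; attitude=None keeps the orientation; feed is the mean speed in m/s. With until_force (N) it stops when the force on the tool has changed by that much, and returns True; else False.
- move_joints(angles): joint-space move.
- command_gripper(opening, newtons=None): finger opening in m; newtons is the grip in N (None keeps the last); returns when the fingers have stopped.
- sleep(seconds).
- inverse_kinematics(position, orientation): joint angles nearest the present ones, or None.
- sense(): the state.
- camera(name): name is "scene" or "top"; returns (picture, depth): 384x512x3 uint8, red, green, blue; 384x512 float32, m along the optical axis (not along the pixel's ray), 0 where there is no reading.
- camera_params(name): a dict with "K" (3x3 intrinsics, pixels), "dist" ([k1, k2, p1, p2, k3] as OpenCV has them; the pictures are not rectified), "position" and "rotation" of the camera in the world. Camera axes: x right, y down, z forward; pixel columns grow to the right and rows downward; lengths in m; the calibration is good to about 2 mm. A picture is of the moment at which its call begins. camera_params takes no time and is no camera call.
A pose or a line that the arm cannot do raises Unreachable and nothing moves.
- finish_job(): hands the job in; it is judged then, once.
The state is a dict: "time_s": time; "joint_pos": joint angles; "qd": joint speeds; "joint_efforts": joint torques, N m; "position": TCP position; "tcp_rot": TCP orientation; "wrist_force": force on the tool from outside, world axes, zero at the start; "ft_torque": the same for the moment, N m; "finger_gap": finger opening in m; "gripper_force": force on a finger pad.
Only numpy, scipy, OpenCV 4.12 (cv2) and the standard library are available. Lean on these libraries where they do the work, as an engineer would, in place of code of your own. Each camera call takes 0.05 s, during which the arm holds its last target. There are 200 camera calls.

## Task

Switch on the clay extruder: with a fingertip, lift the hinged metal guard on the control box and swing it right back until it stays open by itself, push the toggle beneath it all the way over towards the hinge, then tip the guard forward again so that it drops shut over the toggle. It is all done by pushing, nothing needs gripping; leave the regulator box with its knob, and the pot, nozzle and brush, as they are.

Things in the scene. Friction and masses are not known exactly. Their poses are not given: they have to be found in the camera images.
- control_box: Plywood extruder control box fixed to the bench, left or right of the middle, 180 (x) x 130 (y) x 60 mm high, grey metal deck on top at z = 60. Origin: centre of its underside; its x points from the guard's lip side (facing the robot) to the hinge side, z up. Yaw within 0.35 rad of the robot's forward direction. No part of it but guard and toggle moves.
- guard (a joint): Angle of the aluminium guard hood, rad: 0 shut (top plate level, its underside 39 mm above the deck), grows as the lip goes up and back, stop at 1.75. Free hinge: falls shut from below 0.83, falls back to the stop and stays from above 0.95; under 0.6 N lifts it. 84 mm wide, 69 mm from hinge to the top plate's front edge, 3 mm sheet, side cheeks near the hinge, front open below the lip.
- guard_lip (a point): Middle of the free edge of the guard's lip, 84 mm wide, bent from the top plate's front edge 6 mm out and 6 mm up. In the control box frame it is at x = -33, y = 0, z = 107 mm with the guard shut, and x = 94, z = 135 mm with it fully back (the top plate then stands nearly upright at x = 77 to 87, z = 76 to 130, so it can be pushed from behind).
- guard_hinge (a point): Middle of the guard's hinge axis, which runs along the box's y, at x = 42, y = 0, z = 68 mm in the control box frame.
- toggle (a joint): Steel bat toggle, rad: 0 off (leaning 0.4 rad towards the lip side), 0.8 on (leaning 0.4 rad towards the hinge), a stop at each end. Pivot at x = 5, y = 0, z = 62 mm in the control box frame. Starts between 0 and 0.08, moves with 1 to 2 N at its tip and stays where it is left. On or off, it clears the shut guard.
- toggle_tip (a point): Centre of the 12 mm ball at the toggle's end, 30 mm from its pivot; when off at x = -7, z = 90 mm and when on at x = 17, z = 90 mm in the control box frame (y = 0).
- regulator_box: Bystander: plywood air regulator box fixed to the bench, 140 x 120 x 60 mm high, with a gauge and a black knob (40 mm across, top 92 mm above the bench, 30 mm to the robot's side of the middle). Origin: centre of its underside. Leave alone.
- knob_pointer (a point): End of the bar on the regulator knob, 17 mm off the knob's axis. Must not be turned.
- clay_pot: Bystander: loose ribbed terracotta pot, 54 mm across, 70 mm high; origin at the centre of its underside.
- nozzle: Bystander: loose dark steel extruder nozzle standing on its 36 mm base, 50 mm high; origin at the centre of its underside.
- brush: Bystander: loose hand brush lying on the bench; origin under its middle.
Things that resemble listed ones, but are neither listed nor needed, are in the scene too. Leave any orange look-alike of the control_box alone.

How it is judged:
On the way, in this order (a step that is already met when the one before it is completed fails the run):
1. the guard is swung back past its balance (over 1.2 rad) while the toggle is still off (value of joint guard above 1.2 rad and value of joint toggle below 0.3 rad), for 0.1 s.
2. the toggle is pushed over to on (over 0.65 of 0.8 rad) with the guard still open (over 0.8 rad) (value of joint toggle above 0.65 rad and value of joint guard above 0.8 rad), for 0.1 s.
3. the guard is back down with the toggle on (value of joint guard below 0.06 rad and value of joint toggle above 0.65 rad), for 0.2 s.
At the end, for the whole second after the job is handed in: The toggle is over to on (above 0.65 of 0.8 rad), the guard is shut (below 0.06 rad), the regulator knob has not been turned (pointer within 6 mm) and pot, nozzle and brush are within 30 mm of where they were (all of step 3 and distance of knob_pointer from where it was at the start of the episode below 0.006 m and distance of each of clay_pot, nozzle, brush from where it was at the start of the episode below 0.03 m); the robot touches nothing.
It fails at once if the regulator knob is turned (distance of knob_pointer from where it was at the start of the episode above 0.006 m).
It fails at once if a bystander is pushed away, lifted or carried (over 30 mm) (distance of any of clay_pot, nozzle, brush from where it was at the start of the episode above 0.03 m).
It fails at once if pot, nozzle or brush is lifted off the bench (over 15 mm) (height (world z) of any of clay_pot, nozzle, brush above 0.015 m).
It also fails if it takes over 64 s, if anything falls off the work surface, if the arm or the gripper's body presses on something with over 40 N, if the wrist force passes 120 N, or if a joint passes its speed limit or range.

## Working session

There is one attempt and no reset: what is moved stays moved. The work goes in short steps, each a Python script; the robot and the scene stay as the last script left them, time stands still between calls to the robot, and variables do not carry over. Pictures are saved under pics/ and viewed, at most 10 in all, crops included, and the job is handed in when it is done.

```bash
mkdir -p pics; ls; python3 - <<'E'
from rig import *
import cv2,numpy as np
for n in("scene","top"):
    p,d=camera(n); np.savez("pics/%s0.npz"%n,p=p,d=d); cv2.imwrite("pics/%s0.png"%n,p[:,:,::-1])
    c=camera_params(n); print(n,c["position"],np.round(c["rotation"],3).tolist(),c["K"],c["dist"])
E
```

```text
pics
scene [ 1.1647391  -0.33484431  1.00684774] [[0.348, 0.751, -0.561], [0.937, -0.274, 0.214], [0.007, -0.6, -0.8]] [[462.53837772   0.         256.76068504]
 [  0.         462.53837772 194.17437329]
 [  0.           0.           1.        ]] [0.00820876 0.         0.         0.         0.        ]
top [ 0.38202608 -0.08495285  0.98441991] [[-0.027, -0.984, 0.175], [-1.0, 0.026, -0.01], [0.006, -0.175, -0.984]] [[429.13634007   0.         256.42880211]
 [  0.         429.13634007 191.64450233]
 [  0.           0.           1.        ]] [-0.09852757  0.          0.          0.          0.        ]
```

View pics/scene0.png

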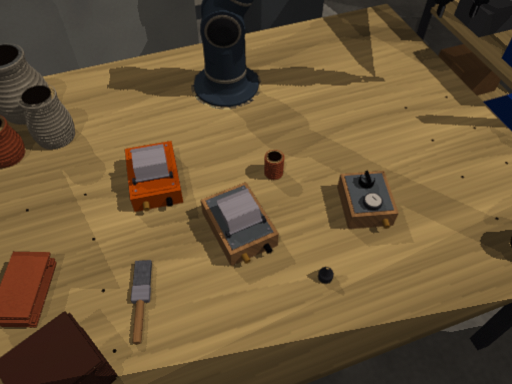

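View pics/top0.png

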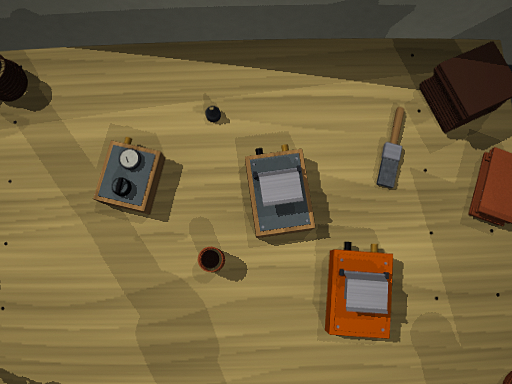

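The top view shows the wooden control box with its guard at about (280,190), hinge side up in the picture. The orange look-alike is at (365,290), the regulator at (130,175), the pot at (210,260) and the nozzle at (213,114).

```bash
cat > h.py <<'E'
import numpy as np, cv2
def cloud(d,c):
    v,u=np.mgrid[:d.shape[0],:d.shape[1]]
    n=cv2.undistortPoints(np.stack([u,v],-1).reshape(-1,1,2).astype(np.float32),np.array(c["K"]),np.array(c["dist"])).reshape(*d.shape,2)
    P=np.dstack([n[...,0]*d,n[...,1]*d,d])
    return P@np.array(c["rotation"]).T+np.array(c["position"])
E
python3 - <<'E'
from rig import *
from h import *
for n,box in(("top",(235,140,325,245)),("scene",(195,180,285,270))):
    f=np.load(f"pics/{n}0.npz"); P=cloud(f["d"],camera_params(n))
    a,b,c,e=box; Q=P[b:e,a:c].reshape(-1,3); C=f["p"][b:e,a:c].reshape(-1,3)
    for lo,hi in((.052,.068),(.095,.11),(.052,.13)):
        q=Q[(Q[:,2]>lo)&(Q[:,2]<hi)]
        r=cv2.minAreaRect((q[:,:2]*1000).astype(np.float32)); print(n,lo,len(q),np.median(q[:,2]).round(4),r)
f=np.load("pics/top0.npz");P=cloud(f["d"],camera_params("top"))
for u,v in((210,258),(213,114),(129,159),(121,186),(335,255),(388,250)):print(u,v,P[v,u].round(3))
E
```

```text
top 0.052 3343 0.06 ((546.8165893554688, -145.07589721679688), (180.5950927734375, 130.4175262451172), 6.662040710449219)
top 0.095 1216 0.1033 ((545.7273559570312, -145.1328887939453), (67.01202392578125, 84.42223358154297), 6.744246959686279)
top 0.052 4768 0.0611 ((546.8165893554688, -145.07589721679688), (180.5950927734375, 130.4175262451172), 6.662040710449219)
scene 0.052 1890 0.0595 ((547.2086791992188, -148.0845947265625), (184.14297485351562, 131.18287658691406), 7.049801349639893)
scene 0.095 889 0.1029 ((546.5074462890625, -147.87135314941406), (71.64391326904297, 85.2509765625), 6.58424186706543)
scene 0.052 3228 0.0617 ((547.2086791992188, -148.0845947265625), (184.14297485351562, 131.18287658691406), 7.049801349639893)
210 258 [0.405 0.007 0.069]
213 114 [0.738 0.001 0.033]
129 159 [0.624 0.184 0.075]
121 186 [0.567 0.204 0.062]
335 255 [ 0.404 -0.259  0.061]
388 250 [ 0.413 -0.395 -0.001]
```

```bash
cat >> h.py <<'E'
O=np.array([.547,-.1465,0]); YAW=.118
B=np.array([[np.cos(YAW),-np.sin(YAW),0],[np.sin(YAW),np.cos(YAW),0],[0,0,1]])
def W(p): return O+B@(np.array(p)/1000.)
def att(a,s=1,q=0):
    """tool z = forward and a below horizontal, in box frame; y along +-box y (q=0) or in plane (q=1)"""
    z=np.array([np.cos(a),0,-np.sin(a)]); y=np.array([0,s,0.])
    x=np.cross(y,z)
    R=np.stack([x,y,z],1)
    if q: R=np.stack([y,-x,z],1)
    return B@R
def tcp(tip,R): return W(tip)-.025*R[:,2]
def Tarc(th,a,y,up=11.,inn=12.):
    c,s=np.cos(th),np.sin(th); e=np.array([42-69*c+31*s,y,68+69*s+31*c])
    return e-up*np.array([np.sin(a),0,np.cos(a)])+inn*np.array([np.cos(a),0,-np.sin(a)])
E
python3 - <<'E'
from rig import *
from h import *
s=sense(); print(s["tcp_rot"],s["finger_gap"])
for q in(0,1):
  for sg in(1,-1):
    for a in(30,40,50,60):
      A=np.radians(a);R=att(A,sg,q)
      r=[inverse_kinematics(tcp(p,R),R) for p in [np.array([-75,26,120]),*[Tarc(t,A,26) for t in(0,.4,.8,1.2)]]]
      print(q,sg,a,[None if x is None else np.round(x,2).tolist() for x in (r[0],r[1],r[-1])],[x is not None for x in r])
    R=att(np.pi/2,sg,q); print("down",[inverse_kinematics(tcp(p,R),R) is not None for p in((-40,0,80),(0,0,80),(120,0,200),(120,0,115),(25,0,120))])
E
```

```text
[[-9.44494355e-01  3.28527193e-01 -5.45410073e-04]
 [ 3.28527643e-01  9.44492832e-01 -1.69659568e-03]
 [-4.22419133e-05 -1.78160733e-03 -9.99998412e-01]] 0.08529665505388888
0 1 30 [None, None, [1.23, 0.83, -1.18, 2.39, 2.9, 0.64, -0.58]] [False, False, False, False, True]
0 1 40 [None, None, [1.19, 0.69, -1.16, 2.32, 2.57, 0.42, -0.4]] [False, False, False, True, True]
0 1 50 [None, [1.25, 0.66, -1.16, 2.4, 2.29, 0.37, -0.14], [1.15, 0.61, -1.15, 2.24, 1.87, 0.31, 0.2]] [False, True, True, True, True]
0 1 60 [[1.36, 0.45, -1.23, 2.36, 1.13, 0.25, 0.9], [1.08, 0.51, -0.98, 2.31, 1.5, 0.23, 0.52], [0.87, 0.43, -0.81, 2.15, 0.73, 0.23, 1.2]] [True, True, True, True, True]
down [True, True, True, True, True]
0 -1 30 [None, None, [1.23, 0.83, -1.18, 2.39, 2.9, 0.64, 2.56]] [False, False, False, False, True]
0 -1 40 [None, None, [1.07, 0.58, -0.98, 2.33, 2.88, 0.37, 2.35]] [False, False, False, True, True]
0 -1 50 [None, [1.12, 0.55, -0.97, 2.4, 2.63, 0.28, 2.6], [0.28, 0.33, -0.05, 2.28, 4.18, 0.25, 0.83]] [False, True, True, True, True]
0 -1 60 [[1.36, 0.45, -1.23, 2.36, 1.13, 0.25, -2.
[... 555 characters left out ...]
.08, 0.51, -0.98, 2.31, 1.5, 0.23, -1.05], [0.09, 0.31, 0.14, 2.19, -0.97, 0.25, 1.23]] [True, True, True, True, True]
down [True, True, True, True, True]
1 -1 30 [None, None, [0.5, 0.47, -0.23, 2.42, 3.57, 0.77, -0.01]] [False, False, False, False, True]
1 -1 40 [None, None, [0.01, 0.39, 0.31, 2.38, 3.88, 0.6, -0.46]] [False, False, False, True, True]
1 -1 50 [None, [1.25, 0.66, -1.16, 2.4, 2.29, 0.37, 1.43], [1.15, 0.61, -1.15, 2.24, 1.87, 0.31, 1.77]] [False, True, True, True, True]
1 -1 60 [[1.36, 0.45, -1.23, 2.36, 1.13, 0.25, 2.47], [1.08, 0.51, -0.98, 2.31, 1.5, 0.23, 2.1], [0.09, 0.31, 0.14, 2.19, -0.97, 0.25, -1.91]] [True, True, True, True, True]
down [True, True, True, True, True]
```

```bash
cat >> h.py <<'E'
def satt(b,side,s=1):
    """hand on `side` of box (+1: +y), tilted b from vertical, fingers pointing down and inward; tool y along +-box x"""
    z=np.array([0,-side*np.sin(b),-np.cos(b)]); y=np.array([s,0,0.]); return B@np.stack([np.cross(y,z),y,z],1)
def Sarc(th,b,side,r=55.,inn=14.,gap=11.5):
    """tip centre: fingers' upper face (11 mm off axis) on the plate's side edge, r from hinge, tip inn past the edge"""
    c,s=np.cos(th),np.sin(th)
    # edge point at underside; gap below it along the tilted normal, blending to perpendicular of the plate
    px,pz=-r,31.
    e=np.array([42+px*c+pz*s,42*side,68-px*s+pz*c])
    n=np.array([0,-side*np.cos(b),np.sin(b)])  # upper normal of finger
    d=np.array([0,-side*np.sin(b),-np.cos(b)])
    return e-gap*np.cos(th)*n-14*s*np.array([1,0,0])+inn*d+np.array([0,0,0])
E
python3 - <<'E'
from rig import *
from h import *
for side in(1,-1):
  for sg in(1,-1):
    for b in(35,45,55):
      A=np.radians(b);R=satt(A,side,sg)
      pts=[np.array([-15,80*side,140]),np.array([-15,66*side,84]),*[Sarc(t,A,side) for t in(0,.4,.8,1.2)]]
      if sg==1 and side==1: print(np.round(pts))
      r=[inverse_kinematics(tcp(p,R),R) for p in pts]
      print(side,sg,b,[None if x is None else np.round(x,2).tolist() for x in (r[0],r[2],r[-1])],[x is not None for x in r])
E
```

```text
[[-15.  80. 140.]
 [-15.  66.  84.]
 [-13.  43.  81.]
 [ -2.  43. 100.]
 [ 16.  41. 113.]
 [ 38.  37. 117.]]
1 1 35 [[-0.74, 0.44, 0.58, 2.08, 0.52, 0.81, -0.48], [-0.67, 0.56, 0.59, 2.11, 0.53, 0.64, -0.48], [-0.64, 0.56, 0.59, 1.98, 0.47, 0.74, -0.36]] [True, True, True, True, True, True]
[[-15.  80. 140.]
 [-15.  66.  84.]
 [-13.  40.  81.]
 [ -2.  40. 101.]
 [ 16.  38. 113.]
 [ 38.  35. 118.]]
1 1 45 [[-0.82, 0.52, 0.59, 2.09, 0.67, 0.87, -0.66], [-0.75, 0.64, 0.6, 2.12, 0.71, 0.7, -0.71], [-0.72, 0.63, 0.61, 1.99, 0.64, 0.79, -0.57]] [True, True, True, True, True, True]
[[-15.  80. 140.]
 [-15.  66.  84.]
 [-13.  37.  82.]
 [ -2.  37. 101.]
 [ 16.  35. 114.]
 [ 38.  33. 119.]]
1 1 55 [[-0.9, 0.62, 0.62, 2.09, 0.76, 0.93, -0.8], [-0.82, 0.74, 0.62, 2.12, 0.82, 0.78, -0.88], [-0.79, 0.71, 0.64, 2.0, 0.76, 0.85, -0.73]] [True, True, True, True, True, True]
1 -1 35 [[-0.25, 0.4, -0.05, 2.05, 0.77, 0.98, 2.43], [-0.22, 0.49, 0.0, 2.09, 0.87, 0.85, 2.36], [-0.18, 0.49, -0.02, 1.95, 0.81, 0.94, 2.49]] [True, True, True, True, True, True]
1 -1 45 [[-0.29, 0.46, -0.09, 2.06, 0.92, 1.11, 
[... 711 characters left out ...]
-1.02, 1.97, 1.38], [0.17, 0.95, 0.68, 1.63, -0.99, 1.78, 1.36], [0.15, 0.93, 0.67, 1.53, -1.02, 1.82, 1.23]] [True, True, True, True, True, True]
-1 -1 35 [[-0.09, 0.92, 1.11, 1.66, -1.01, 1.75, -1.74], [-0.06, 0.88, 0.91, 1.74, -0.99, 1.55, -1.78], [-0.09, 0.87, 0.91, 1.63, -0.99, 1.61, -1.9]] [True, True, True, True, True, True]
-1 -1 45 [[0.06, 0.91, 0.91, 1.6, -0.98, 1.82, -1.79], [0.1, 0.88, 0.72, 1.68, -0.95, 1.62, -1.81], [0.07, 0.87, 0.72, 1.58, -0.97, 1.68, -1.93]] [True, True, True, True, True, True]
-1 -1 55 [[0.21, 0.91, 0.72, 1.54, -0.95, 1.88, -1.83], [0.15, 0.96, 0.72, 1.63, -1.01, 1.8, -1.77], [0.23, 0.89, 0.53, 1.52, -0.95, 1.75, -1.97]] [True, True, True, True, True, True]
```

```bash
python3 - <<'E'
from rig import *
from h import *
A=np.radians(55);R=satt(A,1)
command_gripper(0.0,20)
movep(tcp([-15,100,150],R),R)
print(sense()["time_s"])
S=lambda t:Sarc(t,A,1,inn=18)
start=S(0)-[0,0,1]
move_l(tcp(start+[0,20*np.sin(A)+10,20*np.cos(A)-8],R),feed=.15)
print("in",move_l(tcp(start,R),feed=.06,until_force=6),sense()["wrist_force"],sense()["time_s"])
p,d=camera("top");cv2.imwrite("pics/top1.png",cv2.resize(p[120:270,210:360,::-1],(600,600)))
E
```

```text
3.4833
in True [ 0.20640058  2.87291417 -0.41672291] 4.5
```

View pics/top1.png

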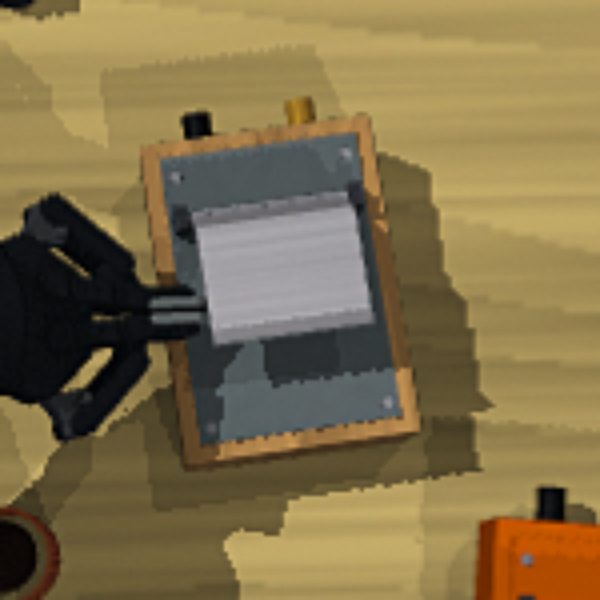

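The fingertip at (205,310) is at the guard's left edge (208,310), near the front. The force stop triggered before it went under, so I'll check the pose and contact.

```bash
python3 - <<'E'
from rig import *
from h import *
A=np.radians(55);R=satt(A,1)
s=sense(); loc=lambda s:(B.T@(np.array(s["position"])+.025*np.array(s["tcp_rot"])[:,2]-O)*1000).round(1)
print(loc(s),s["wrist_force"],"target",Sarc(0,A,1,inn=18)-[0,0,1], s["finger_gap"])
sleep(.3);s=sense();print(loc(s),s["wrist_force"])
p,d=camera("scene");cv2.imwrite("pics/scene1.png",cv2.resize(p[150:270,180:300,::-1],(600,600)))
E
```

```text
[-11.1  47.8  78.5] [ 0.38731588  3.12826039 -0.09043214] target [-13.          33.85139222  78.25537564] 0.00012086223219040695
[-11.2  47.7  78.6] [ 1.13719224  3.71539082 -2.17402919]
```

View pics/scene1.png

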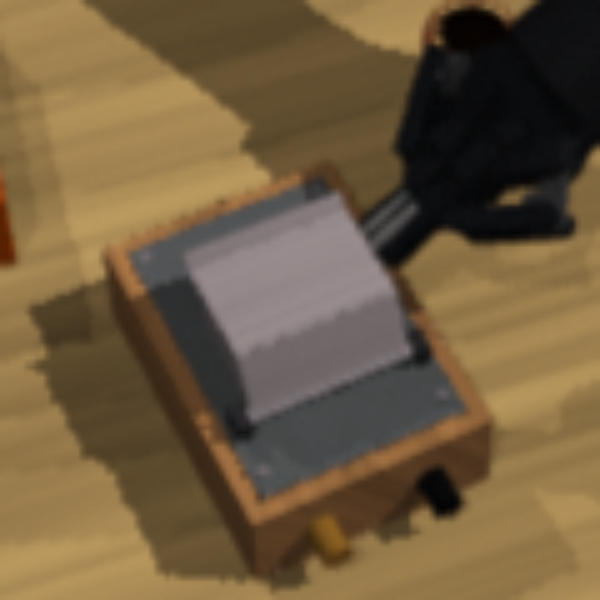

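Contact at y = 42 with the finger spanning x −25..+3: that is the side cheek. I'll back out, shift towards the lip and retry.

```bash
python3 - <<'E'
from rig import *
from h import *
A=np.radians(55);R=satt(A,1)
loc=lambda s:(B.T@(np.array(s["position"])+.025*np.array(s["tcp_rot"])[:,2]-O)*1000).round(1)
S=lambda t:Sarc(t,A,1,r=72,inn=18)
st=S(0)-[0,0,1]
move_l(tcp([-11,60,80],R)); move_l(tcp([st[0],60,st[2]],R))
h=move_l(tcp(st,R),feed=.05,until_force=6); s=sense();print(h,loc(s),s["wrist_force"],s["time_s"])
if not h:
    for t in(.15,.3,.45):
        move_l(tcp(S(t),R),feed=.06); s=sense();print(t,loc(s),np.round(s["wrist_force"],1))
p,d=camera("scene");cv2.imwrite("pics/scene2.png",cv2.resize(p[150:270,180:300,::-1],(600,600)))
E
```

```text
False [-29.9  33.8  78.1] [ 0.50790625 -0.25335151  0.12485508] 6.1
0.15 [-26.1  34.1  90.1] [-0.8 -0.4 -0.3]
0.3 [-21.5  33.5  99.9] [-0.1  0.8  0.2]
0.45 [-15.   33.2 108.7] [ 0.  -0.6 -0.7]
```

View pics/scene2.png

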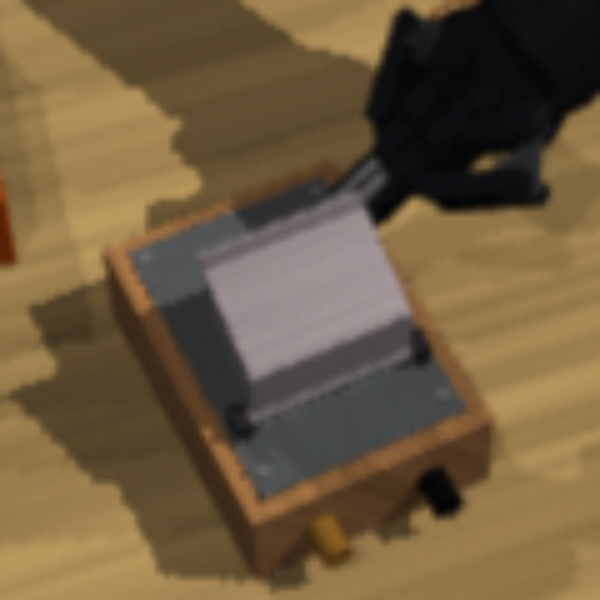

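The guard is lifting, with the lip edge at (350,195) resting on the fingers. I'll keep going along the arc.

```bash
python3 - <<'E'
from rig import *
from h import *
A=np.radians(55);R=satt(A,1)
loc=lambda s:(B.T@(np.array(s["position"])+.025*np.array(s["tcp_rot"])[:,2]-O)*1000).round(1)
S=lambda t:Sarc(t,A,1,r=72,inn=18)
for t in(.6,.75,.9,1.05,1.2,1.3):
    move_l(tcp(S(t),R),feed=.08); s=sense();print(t,loc(s),np.round(s["wrist_force"],1))
sleep(.4);print(s["time_s"])
p,d=camera("scene");cv2.imwrite("pics/scene3.png",cv2.resize(p[150:270,180:300,::-1],(600,600)))
E
```

```text
0.6 [ -7.4  32.7 116.3] [ 0.1  0.2 -0.1]
0.75 [  1.4  32.1 122.7] [-0.8  0.2 -0.3]
0.9 [ 11.   31.4 127.5] [-0.3  0.1 -1.1]
1.05 [ 21.2  30.6 130.8] [-0.   0.2  0.5]
1.2 [ 31.9  29.6 132.5] [ 0.9 -0.1  0.2]
1.3 [ 39.3  29.  132.7] [-0.9 -0.8  0.7]
8.8417
```

View pics/scene3.png

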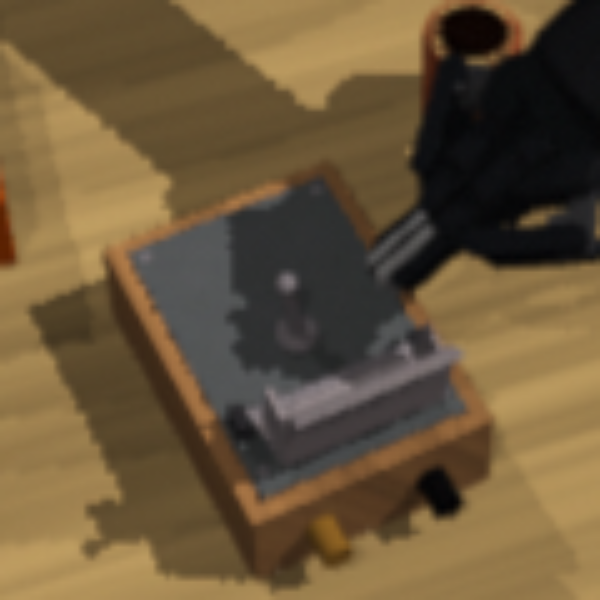

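The guard stands fully back at (360,390). The toggle ball at (288,282) still leans to the lip side. Next I push the toggle with the same attitude.

```bash
python3 - <<'E'
from rig import *
from h import *
A=np.radians(55);R=satt(A,1)
loc=lambda s:(B.T@(np.array(s["position"])+.025*np.array(s["tcp_rot"])[:,2]-O)*1000).round(1)
move_l(tcp([-45,20,133],R)); move_l(tcp([-45,-6,80],R))
move_l(tcp([-8,-6,80],R),feed=.06); s=sense();print(loc(s),s["wrist_force"])
h=move_l(tcp([4,-6,80],R),feed=.03,until_force=10); s=sense();print(h,loc(s),s["wrist_force"],s["time_s"])
move_l(tcp([-35,-6,80],R)); move_l(tcp([-45,40,140],R))
p,d=camera("scene");cv2.imwrite("pics/scene4.png",cv2.resize(p[150:270,180:300,::-1],(600,600)))
R=att(np.pi/2,1)
for sg in(1,-1):
  for q in(0,1):
    R=att(np.pi/2,sg,q);print(sg,q,[np.round(inverse_kinematics(tcp(p,R),R),2) for p in((-20,40,200),(125,0,200),(125,0,118),(25,0,120))])
E
```

```text
[-7.7 -5.8 79.7] [ 0.11117477  0.28848301 -0.27250502]
True [-2.6 -6.3 79.3] [-1.89376474  2.17836573  2.38040755] 11.675
1 0 [array([-0.4 ,  0.31,  0.65,  1.93, -0.22,  0.97,  2.04]), array([ 0.1 ,  0.51,  0.05,  1.55, -0.03,  1.09,  1.84]), array([ 0.31,  0.6 , -0.26,  1.61,  0.18,  0.96,  1.68]), array([ 0.33,  0.46, -0.2 ,  1.84,  0.12,  0.85,  1.76])]
1 1 [array([-0.49,  0.33,  0.78,  1.94, -0.28,  0.98,  0.53]), array([-0.17,  0.53,  0.45,  1.57, -0.25,  1.1 ,  0.46]), array([-0.05,  0.59,  0.26,  1.63, -0.18,  0.94,  0.4 ]), array([-0.15,  0.47,  0.44,  1.87, -0.26,  0.85,  0.53])]
-1 0 [array([-0.47,  0.32,  0.74,  1.94, -0.26,  0.98, -1.05]), array([-0.31,  0.58,  0.68,  1.57, -0.39,  1.13, -1.  ]), array([-0.26,  0.65,  0.59,  1.64, -0.41,  0.98, -0.98]), array([-0.28,  0.51,  0.61,  1.88, -0.37,  0.87, -0.94])]
-1 1 [array([-0.71,  0.45,  1.12,  1.95, -0.47,  1.04, -2.4 ]), array([-0.53,  0.75,  1.11,  1.59, -0.7 ,  1.25, -2.32]), array([-0.44,  0.76,  0.91,  1.65, -0.67,  1.07, -2.34]), array([-0.47,  0.61,  0.92,  1.89, -0.59,  0.94, -2.3 ])]
```

View pics/scene4.png

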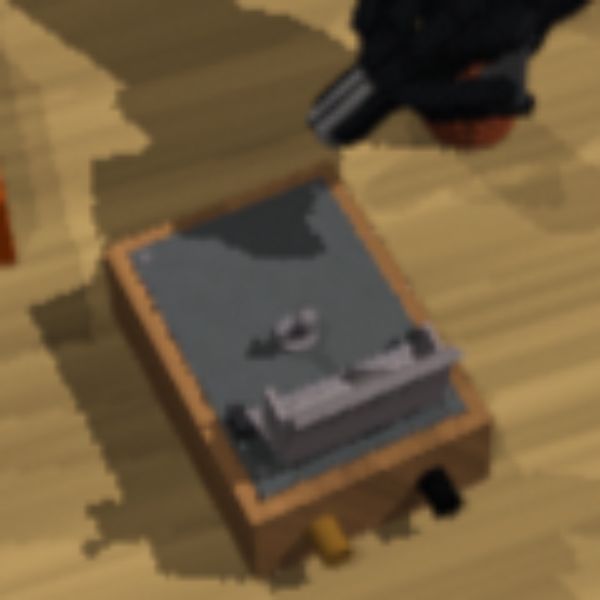

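The toggle ball now sits at (297,325) towards the hinge. The finger stopped with its face at x ≈ 12, which is the on stop. Now I tip the guard from behind.

```bash
python3 - <<'E'
from rig import *
from h import *
A=np.radians(55);R=satt(A,1)
loc=lambda s:(B.T@(np.array(s["position"])+.025*np.array(s["tcp_rot"])[:,2]-O)*1000).round(1)
move_l(tcp([-20,50,200],R)); move_l(tcp([130,25,200],R)); move_l(tcp([130,20,117],R))
for x in (95,75,55,40):
    h=move_l(tcp([x,20,122],R),feed=.07,until_force=15); s=sense();print(h,loc(s),np.round(s["wrist_force"],1))
    if h: break
sleep(.3)
move_l(tcp([45,60,200],R)); sleep(.5);print(sense()["time_s"])
p,d=camera("scene");cv2.imwrite("pics/scene5.png",cv2.resize(p[150:270,180:300,::-1],(600,600)))
p,d=camera("top");cv2.imwrite("pics/top5.png",p[:,:,::-1])
P=cloud(d,camera_params("top")).reshape(-1,3);L=(P-O)@B*1000
m=(abs(L[:,1])<35)&(L[:,2]>80)
for a,b in((-36,-28),(-26,-15),(-10,0),(5,15),(20,30)):
    k=m&(L[:,0]>a)&(L[:,0]<b);print(a,k.sum(),np.median(L[k,2]) if k.any() else None)
E
```

```text
False [ 95.2  20.3 122.2] [ 1.1  0.  -0.2]
False [ 75.   20.1 121.9] [ 0.4 -0.4  0.3]
False [ 54.8  20.1 121.9] [-0.4  0.6 -0.7]
False [ 39.8  20.1 122. ] [ 0.3  0.1 -0. ]
18.6417
-36 99 107.6727815789098
-26 176 103.17964159303827
-10 156 103.29830687998916
5 155 103.0752429698426
20 148 103.26041123380892
```

View pics/scene5.png

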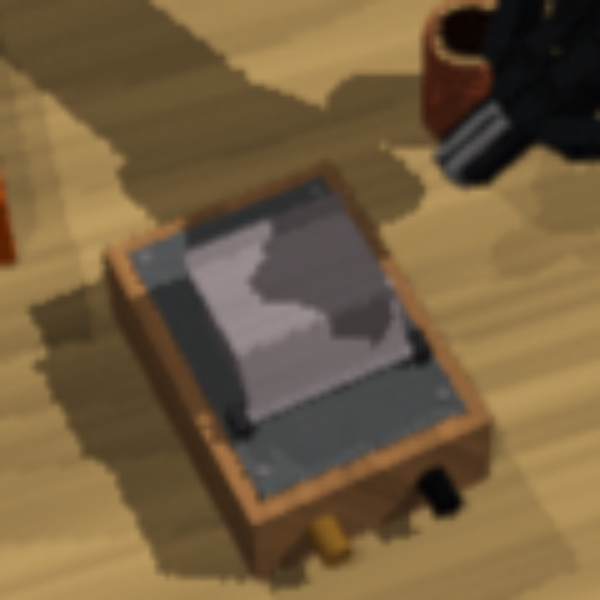

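View pics/top5.png

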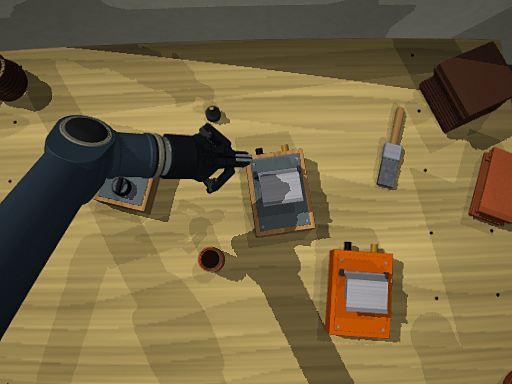

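The guard is shut: its plate is level at z = 103 mm. In the top view the pot (210,259), nozzle (213,114), brush and knob (121,186) are unmoved, and the arm is clear.

```bash
python3 -c "
from rig import *
print(finish_job())"
```

```text
the job is handed in; nothing more can be done
None
```

I handed the job in at about 19 s of the 64 s: the toggle is pushed over to its on stop, the guard is shut over it, and the knob, pot, nozzle and brush look unmoved in the last picture; the hand-in returned no verdict.

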